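# Ready the primer dispenser for a refill

## Task

Get the bench's tape-primer dispenser ready for a refill. First turn its knurled metering sleeve to the three-dot refill mark and leave it clicked in there; then press the bottle's push-and-turn cap down, twist it about a quarter turn anticlockwise until it comes free, and lift it straight up. Finish while still holding the cap in the gripper, level and still, about 10 cm above the bottle's mouth; the program ends holding it, and the other things on the bench stay where they are.

Things in the scene. Friction and masses are not known exactly. Their poses are not given: they have to be found in the camera images.
- dispenser: Primer dispenser, fixed to the bench: grey base plate 140 x 290 x 14 mm, a white bottle (80 mm across) at its -y end, a metering valve with a knurled metal sleeve at its +y end, axes 160 mm apart. Origin: centre of the plate's underside, at bench height; z up, y from bottle to sleeve, x away from the robot at yaw 0.
- dose_sleeve (a joint): Turn of the metering sleeve, rad, growing clockwise seen from above. Spring detents: one dot 0.00, two 0.55, three 1.10, four 1.65; end stops just beyond. Starts near one or two dots. Takes about 0.1 N m to pass a detent; let go within 0.2 of a mark it settles there. Its black pointer line stands at the dispenser-frame angle (anticlockwise from +x) 0.825 - value, the dots on the disc below.
- sleeve_center (a point): Centre, half-way up, of the knurled sleeve on its upright axis: a cylinder 44 mm across, 40 mm high, top 90 mm and foot 50 mm above the bench. Below it a fixed scale disc 92 mm across, top at 50 mm. Nothing tall within 80 mm of the axis. Round: grip it from above at any yaw.
- bottle_mouth (a point): Fixed point on the bottle's upright axis, at the rim of its mouth, 134 mm above the bench (hidden under the cap at the start). Axes as the dispenser's.
- cap_center (a point): Centre (half-way up, on the axis) of the white ribbed push-and-turn cap on the bottle's neck: 56 mm across, 40 mm high, while locked its top is 158 mm and its lower edge 118 mm above the bench; about 45 g. Its upper 14 mm is a solid round crown, the place to grip from above, at any yaw, with 40 N or more. z is its axis; x, y agree with the dispenser's while locked.
- tape_wide: Bystander, not to be disturbed: wide roll of kraft-brown tape lying flat, 124 mm across, 48 mm high. Origin: centre of its underside.
- tape_narrow: Bystander, not to be disturbed: narrow roll of kraft-brown tape lying flat, 94 mm across, 24 mm high. Origin: centre of its underside.
- spare_bottle: Bystander, not to be disturbed: slim spare white bottle with a black cap, 56 mm across, 130 mm high; it stands loose on the bench, not in the dispenser. Origin: centre of its underside.
- glue_brush: Bystander, not to be disturbed: glue brush with a wooden handle, 170 mm long, lying. Origin: centre of its underside.
- foam_block: Bystander, not to be disturbed: grey rigid foam block, 110 x 70 x 50 mm. Origin: centre of its underside.
- tin: Bystander, not to be disturbed: flat steel tin, 56 mm across, 40 mm high. Origin: centre of its underside.
- steel_rule: Bystander, not to be disturbed: steel straightedge, 220 x 30 x 5 mm, lying flat. Origin: centre of its underside.
- filler_cap: The same cap; origin at the centre of its lower edge. A spring holds it up in its lock (6 N, +1.5 N per mm). Pressed down 4.5 mm or more it can turn; rigid stop at 6 mm (15 N). Keep it down while turning anticlockwise seen from above: free between 50 and 130 degrees from locked (clockwise is blocked). Then it rises 3 mm by itself and lifts straight off, with 1.5 mm play round the neck.
Not all that is in view belongs to the job. What is shaped like the filler_cap but black or green is not meant.

How it is judged (in metres and radians):
On the way, in this order (a step that is already met when the one before it is completed fails the run):
1. the metering sleeve is set to the three-dot mark (value of joint dose_sleeve between 0.95 and 1.25 rad and contact force between the fingers and dose_sleeve below 0.5 N), for 0.3 s.
2. the cap is pressed down on the neck (at least 3 mm) (z of cap_center in the frame of bottle_mouth below 0.001 m and horizontal distance between cap_center and bottle_mouth below 0.006 m), for 0.1 s.
3. the cap is twisted free while still on the neck (angle between the x axis of cap_center and the x axis of bottle_mouth, either way round above 0.7 rad and z of cap_center in the frame of bottle_mouth below 0.012 m and horizontal distance between cap_center and bottle_mouth below 0.006 m), for 0.05 s.
At the end, for the whole second after the job is handed in: The sleeve stands within 0.15 rad of the three-dot mark (1.10); the cap is held in the fingers, not touching the dispenser, its centre 50 to 200 mm above the bottle's mouth (134 mm above the bench) and within 30 mm of the bottle's axis, tilted less than 0.25 rad, moving slower than 0.03 m/s (value of joint dose_sleeve between 0.95 and 1.25 rad and z of cap_center in the frame of bottle_mouth between 0.05 and 0.2 m and horizontal distance between cap_center and bottle_mouth below 0.03 m and angle between cap_center's own z axis and vertical below 0.25 rad and contact force between the fingers and filler_cap above 2 N and contact force between filler_cap and dispenser below 0.1 N and linear speed of filler_cap below 0.03 m/s); the arm keeps its last pose, push and grip.
It fails at once if one of the other things on the bench is pushed more than 30 mm from its place (distance of any of tape_wide, tape_narrow, spare_bottle, glue_brush, foam_block, tin, steel_rule from where it was at the start of the episode above 0.03 m).
It also fails if it takes over 43 s, if anything falls off the work surface, if the arm or the gripper's body presses on something with over 40 N, if the wrist force passes 120 N, or if a joint passes its speed limit or range.

## Robot

A 6-joint arm with a two-finger parallel gripper is mounted at the origin on the work surface. World frame = base frame: x ahead of the robot, y to its left, z up, the work surface at z = 0. Lengths are in m, angles in degrees, forces in N, time in s.
With the tool pointing down it reaches from about 0.25 to 0.725 m from the base axis. Payload 9.7 kg.
Tool frame: the origin (TCP) lies on the centre line of the jaws, within the pads' length; the fingertips stand 22 mm ahead of it and the grasp point (between the pads) lies 3 mm ahead of it; z points along the fingers, y is the direction in which the jaws open and shut (so a half turn about z gives the same grasp; the last joint's range is limited). The gripper opens to 85 mm and grips with 20 to 120 N. Pads are 22 mm wide; open, the fingers measure 114 mm over their backs; the gripper's body (76 mm by 85 mm) begins 54 mm behind the grasp point. The pads swing forward as they close: fully open they stand 13 mm farther back than shut.
Start: joints at [66.119, 4.979, 10.078, 95.1, 0, 90], TCP at [0.223, 0.503, 0.253] pointing down, gripper open.
Joint ranges: [-179.16, 179.16], [-48.56, 103.87], [-65.8, 70.77], [-126.05, 130.52], [-82.76, 87.17], [-180, 180]. Speed limits (degrees/s): [127.2, 127.2, 147.25, 180, 180, 180].

## Interface

Orientations are given as [roll, pitch, yaw] about the fixed x, y, z axes, in that order (R = Rz(yaw) Ry(pitch) Rx(roll)).
In Python, from workcell import get_obs, camera, camera_params, job_done gives the robot as it stands.
- The arm moves only by the tool servo_tool, never from a script. Its argument "steps" is a list of rows, each an object of numbers: "x", "y", "z": the shift along the world's x, y, z in mm; "yaw": the turn about the world's z in degrees. A call has 1 to 12 rows; each row is the pose to reach, as a shift and turn from the pose measured when the call began; what a row does not reach only later rows make up. A row lasts 1/8 s, in which the tool goes at most 62.5 mm and 10.7 degrees, less where a joint would pass 70% of its speed; a pose out of reach is approached as far as the arm can. A call with a gripper value outside its range is refused whole. "grip" is the finger opening in mm, from 0 to 85.4, set as the call begins (left out, the last holds). The fingers move at their own pace and stop on an object; "grip_force" is the grip in N (left out, the last holds). Time passes only in rows, so rows that repeat a pose let the fingers close. It gives the time, the measured TCP pose, the force and the opening at its end, in the units of the state.
- get_obs(): the state, without advancing time (a new reading comes with each control period).
- camera(name): name is "scene" or "top" or "wrist"; returns (picture, depth): 480x640x3 uint8, red, green, blue; 480x640 float32, m along the optical axis (not along the pixel's ray), 0 where there is no reading.
- camera_params(name): a dict with "intrinsics" (3x3 intrinsics, pixels), "rvec" (rotation vector, rad) and "tvec" (3), from world to camera coordinates, as OpenCV has them; the wrist camera has in their place "hand_eye" (4x4, takes a point from camera to tool coordinates, whose origin is the TCP and whose axes are the flange's). Camera axes: x right, y down, z forward; pixel columns grow to the right and rows downward; lengths in m; the calibration is good to about 2 mm. A picture is of the moment at which its call begins: read the wrist's pose just before it. camera_params takes no time and is no camera call.
- job_done(): hands the job in, once; it reports no verdict.
The state is a dict: "time": time; "q": joint angles; "qd": joint speeds; "joint_efforts": joint torques, N m; "ee_pos": TCP position; "tcp_rot": TCP orientation; "wrist_force": force on the tool from outside, world axes, zero at the start; "torque": the same for the moment, N m; "opening": finger opening in m.
Only numpy, scipy, OpenCV 4.12 (cv2) and the standard library are available. Lean on these libraries where they do the work, as an engineer would, in place of code of your own. Each camera call takes 0.05 s, during which the arm holds its last target.

## Working session

There is one attempt and no reset: what is moved stays moved. The work goes in short steps, Python scripts to look and compute and a tool call to move; the robot and the scene stay as the last step left them, time stands still between calls to the robot, and variables do not carry over. Pictures are saved under pics/ and viewed, and the job is handed in when it is done.

Besides the shell and the picture viewer there is one more tool, called as name([rows], argument=value, ...), one row to a line, values as JSON. servo_tool: Moves the arm, as the interface text tells. Its arguments: {"type":"object","properties":{"steps":{"type":"array"},"grip":{"type":"number"},"grip_force":{"type":"number"}},"required":["steps"]}

```bash
ls; mkdir -p pics; cat > h.py <<'E'
import numpy as np,cv2
from workcell import *
def cam(n):
    o=get_obs(); im,d=camera(n); return o,im,d
def pts(n,d,o=None):
    p=camera_params(n);K=np.array(p['intrinsics']);v,u=np.mgrid[0:480,0:640]
    P=np.stack([(u-K[0,2])/K[0,0]*d,(v-K[1,2])/K[1,1]*d,d],-1)
    if 'rvec' in p:
        R=cv2.Rodrigues(np.array(p['rvec'],float))[0];t=np.array(p['tvec']).ravel()
        return (P-t)@R
    H=np.array(p['hand_eye']);P=P@H[:3,:3].T+H[:3,3]
    return P,H
E
python3 - <<'E'
from h import *
for n in('top','scene'):
    o,im,d=cam(n);cv2.imwrite(f'pics/{n}0.png',im[:,:,::-1]);np.savez(f'{n}0.npz',im=im,d=d)
print(get_obs())
for n in('top','scene','wrist'):print(camera_params(n))
E
```

```text
pics
{'time': 0.1, 'q': array([ 6.61177768e+01,  5.00964250e+00,  1.00403464e+01,  9.50991021e+01,
       -1.16664420e-04,  8.99964791e+01]), 'qd': array([-0.02553717, -0.09830087,  0.05372155,  0.08291164, -0.04510766,
        0.04610707]), 'joint_efforts': array([ 5.32976410e-04, -5.21562839e+01,  4.65651441e+01,  1.60651869e-02,
        7.37481832e-05, -1.96303210e-05]), 'ee_pos': array([0.22260523, 0.50275701, 0.2526498 ]), 'tcp_rot': array([-1.79931602e+02,  1.12461140e-04,  1.56121298e+02]), 'wrist_force': array([0.50386175, 0.12050737, 1.66647617]), 'torque': array([-0.00152528,  0.03266243, -0.03285727]), 'opening': 0.08571750998577495}
{'intrinsics': array([[516.29454398,   0.        , 325.57554944],
       [  0.        , 516.29454398, 243.43981396],
       [  0.        ,   0.        ,   1.        ]]), 'rvec': array([ 2.10752288, -2.15303652,  0.14835836]), 'tvec': array([0.06352575, 0.58163701, 0.99748592])}
{'intrinsics': array([[437.39210202,   0.        , 318.80188441],
       [  0.        , 437.39210202, 242.00835102],
       [  0.        ,   0.        ,   1.        ]]), 'rvec': array([ 2.14269018,  1.42692315, -0.46774953]), 'tvec': array([-0.25635556, -0.3240752 ,  1.12525496])}
{'intrinsics': array([[377.76010428,   0.        , 327.97176041],
       [  0.        , 377.76010428, 241.25613206],
       [  0.        ,   0.        ,   1.        ]]), 'hand_eye': array([[ 4.87828497e-04, -9.47301311e-01, -3.20343548e-01,
         8.20836591e-02],
       [ 9.99999534e-01,  1.95108769e-04,  9.45864148e-04,
        -3.54959667e-04],
       [-8.33516512e-04, -3.20343860e-01,  9.47300964e-01,
        -1.20588754e-01],
       [ 0.00000000e+00,  0.00000000e+00,  0.00000000e+00,
         1.00000000e+00]])}
```

View pics/top0.png

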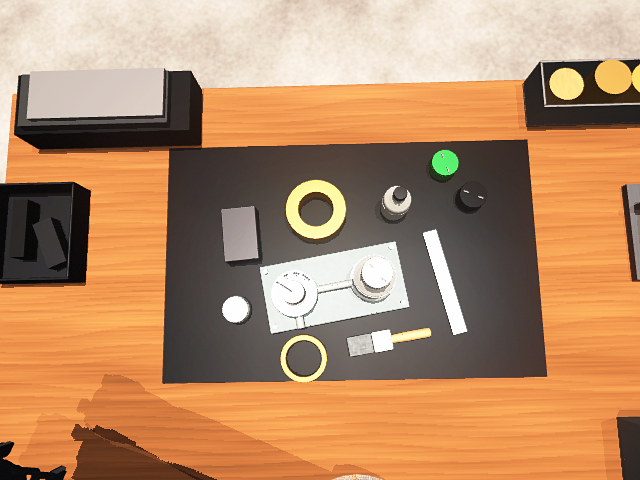

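View pics/scene0.png

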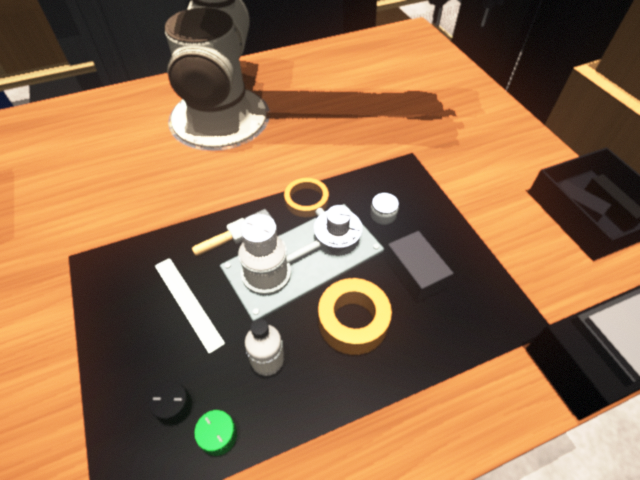

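The top view shows the dispenser with its sleeve near px (291,290) and the white cap near (376,272). In the scene view the cap is near (260,232) and the sleeve near (338,218). Next I'll get metric positions.

```bash
python3 - <<'E'
from h import *
for n in('top','scene'):
    z=np.load(n+'0.npz');d=z['d'];P=pts(n,d);ok=d>0
    # bench check
    m=ok&(abs(P[...,2])<.01);print(n,'bench z',np.median(P[m][:,2]))
    box=ok&(P[...,0]>.2)&(P[...,0]<.8)&(abs(P[...,1])<.45)
    for nm,lo,hi,rr in(('cap',.150,.166,.028),('sleeve',.082,.098,.022)):
        m=(box&(P[...,2]>lo)&(P[...,2]<hi)).astype(np.uint8)
        k,l,s,c=cv2.connectedComponentsWithStats(m)
        for i in range(1,k):
            if s[i,4]>60:
                Q=P[l==i];(cx,cy),r=cv2.minEnclosingCircle(Q[:,:2].astype(np.float32))
                print(nm,s[i],c[i].round(),'mean',Q.mean(0).round(4),'circ',round(cx,4),round(cy,4),round(r,4),'z',np.median(Q[:,2]).round(4))
    m=(box&(abs(P[...,2]-.014)<.006)).astype(np.uint8)
    k,l,s,c=cv2.connectedComponentsWithStats(m);i=1+np.argmax(s[1:,4])
    Q=P[l==i];rc=cv2.minAreaRect(Q[:,:2].astype(np.float32));print('plate',rc,s[i])
im=np.load('top0.npz')['im'];cv2.imwrite('pics/top0z.png',cv2.resize(im[225:345,245:425],None,fx=4.4,fy=4.4,interpolation=cv2.INTER_CUBIC)[:,:,::-1])
E
```

```text
top bench z -0.0002529353609416145
cap [361 257  32  32 770] [377. 272.] mean [ 0.5109 -0.0413  0.1575] circ 0.5112 -0.0414 0.0283 z 0.1575
sleeve [384 186  27  26 290] [396. 201.] mean [ 0.6572 -0.0892  0.0896] circ 0.6625 -0.0922 0.0272 z 0.0893
sleeve [353 255  43  43 278] [373. 279.] mean [ 0.5057 -0.0381  0.0927] circ 0.5114 -0.0414 0.0415 z 0.0932
sleeve [281 281  24  23 414] [292. 292.] mean [0.4841 0.1158 0.0893] circ 0.4842 0.1161 0.0224 z 0.0895
plate ((0.498187392950058, 0.037273257970809937), (0.1403132677078247, 0.2902769446372986), 9.736493110656738) [ 259  241  151   93 5790]
scene bench z 0.0007396187614743504
cap [241 215  35  31 833] [258. 230.] mean [ 0.5166 -0.0448  0.158 ] circ 0.5141 -0.044 0.0285 z 0.1585
sleeve [326 206  24  21 396] [338. 216.] mean [0.4891 0.1116 0.0896] circ 0.487 0.1126 0.0229 z 0.0902
sleeve [238 242  48  33 346] [264. 265.] mean [ 0.5401 -0.0496  0.0922] circ 0.5147 -0.0446 0.0416 z 0.0921
sleeve [245 326  35  32 491] [263. 345.] mean [ 0.6764 -0.0966  0.0898] circ 0.6663 -0.0951 0.027 z 0.0897
plate ((0.5015028715133667, 0.03479570895433426), (0.13968098163604736, 0.2908575236797333), 9.400274276733398) [ 220  223  164   99 4345]
```

View pics/top0z.png

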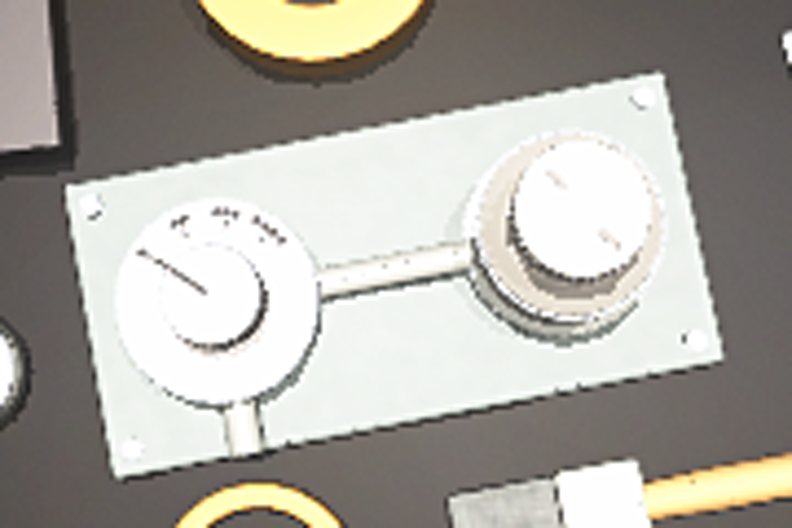

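The pointer stands at about 60° in the world frame. Subtracting the dispenser yaw of about 9.6° gives a value near 0, so it's at one dot and needs about 63° clockwise. The two fixed cameras differ by about 3 mm, so I'll refine with the wrist camera over the sleeve.

servo_tool([
  {"x": 35, "y": -50, "z": 0},
  {"x": 70, "y": -100, "z": 0},
  {"x": 105, "y": -150, "z": 0},
  {"x": 140, "y": -200, "z": 0},
  {"x": 175, "y": -255, "z": 0},
  {"x": 205, "y": -305, "z": 0},
  {"x": 235, "y": -350, "z": -20},
  {"x": 263, "y": -388, "z": -40},
  {"x": 263, "y": -388, "z": -50},
  {"x": 263, "y": -388, "z": -50},
], grip=85, grip_force=60)

```text
schema error: expected keys x, y, z, yaw
```

```bash
cat >> h.py <<'E'
from scipy.spatial.transform import Rotation
def wrist():
    o,im,d=cam('wrist');P,H=pts('wrist',d)
    R=Rotation.from_euler('xyz',o['tcp_rot'],degrees=True).as_matrix()
    return o,im,d,P@R.T+o['ee_pos']
E
python3 - <<'E'
from h import *
o,im,d,P=wrist();print(o['time'],o['ee_pos'],o['tcp_rot'],o['wrist_force'],o['q'])
cv2.imwrite('pics/w1.png',im[:,:,::-1]);np.savez('w1.npz',im=im,d=d,P=P)
ok=d>0
for nm,lo,hi in(('cap',.148,.168),('sleeve',.082,.097)):
    m=(ok&(P[...,2]>lo)&(P[...,2]<hi)).astype(np.uint8)
    k,l,s,c=cv2.connectedComponentsWithStats(m)
    for i in range(1,k):
        if s[i,4]>200:
            Q=P[l==i];(cx,cy),r=cv2.minEnclosingCircle(Q[:,:2].astype(np.float32))
            print(nm,s[i],'mean',Q.mean(0).round(4),'circ',round(cx,4),round(cy,4),round(r,4),'z',np.median(Q[:,2]).round(4))
E
```

```text
0.1 [0.22260523 0.50275701 0.2526498 ] [-1.79931602e+02  1.12461140e-04  1.56121298e+02] [0.50386175 0.12050737 1.66647617] [ 6.61177768e+01  5.00964250e+00  1.00403464e+01  9.50991021e+01
 -1.16664420e-04  8.99964791e+01]
```

View pics/w1.png

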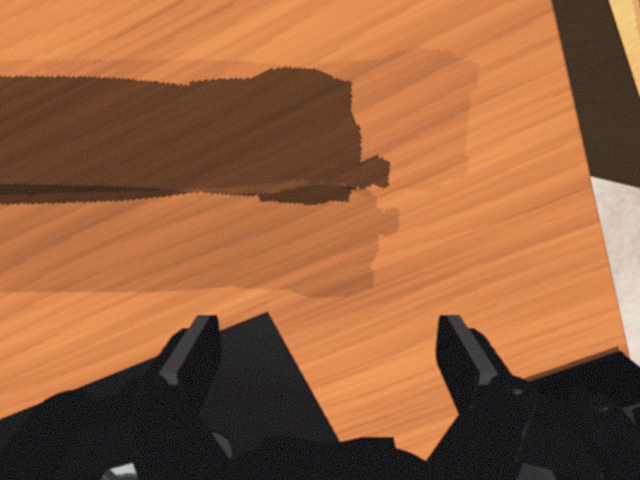

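The move was refused because each row needs a yaw key. The picture just shows the bare bench at the start pose, with the fingers at the bottom. I'll resend the move.

servo_tool([
  {"x": 35, "y": -50, "z": 0, "yaw": 0},
  {"x": 70, "y": -100, "z": 0, "yaw": 0},
  {"x": 105, "y": -150, "z": 0, "yaw": 0},
  {"x": 140, "y": -200, "z": 0, "yaw": 0},
  {"x": 175, "y": -255, "z": 0, "yaw": 0},
  {"x": 205, "y": -305, "z": 0, "yaw": 0},
  {"x": 235, "y": -350, "z": -20, "yaw": 0},
  {"x": 263, "y": -388, "z": -40, "yaw": 0},
  {"x": 263, "y": -388, "z": -50, "yaw": 0},
  {"x": 263, "y": -388, "z": -50, "yaw": 0},
], grip=85, grip_force=60)

```text
time: 1.4
ee_pos: [0.485, 0.1148, 0.202]
tcp_rot: [-179.9, -0.1, 156.1]
wrist_force: [0.2, 0.3, 0.3]
opening: 0.0851
```

```bash
cat > w.py <<'E'
from h import *
import sys
n=sys.argv[1]
o,im,d,P=wrist();print(o['time'],o['ee_pos'],o['tcp_rot'],o['wrist_force'],o['q'])
cv2.imwrite(f'pics/{n}.png',im[:,:,::-1]);np.savez(f'{n}.npz',im=im,d=d,P=P)
ok=d>0
for nm,lo,hi in(('cap',.148,.168),('sleeve',.082,.097)):
    m=(ok&(P[...,2]>lo)&(P[...,2]<hi)).astype(np.uint8)
    k,l,s,c=cv2.connectedComponentsWithStats(m)
    for i in range(1,k):
        if s[i,4]>200:
            Q=P[l==i];(cx,cy),r=cv2.minEnclosingCircle(Q[:,:2].astype(np.float32))
            print(nm,s[i],'mean',Q.mean(0).round(4),'circ',round(cx,4),round(cy,4),round(r,4),'z',np.median(Q[:,2]).round(4))
E
python3 w.py w2
```

```text
1.4 [0.48501602 0.11478971 0.20197372] [-1.79890118e+02 -9.20013331e-02  1.56084245e+02] [0.16944556 0.29139704 0.2733156 ] [ 1.33320731e+01 -2.70159289e+00 -3.41480641e+00  8.94265292e+01
 -3.17836184e-02  3.72477786e+01]
cap [ 68 384  51  16 380] mean [ 0.4905 -0.0276  0.1516] circ 0.4909 -0.0321 0.0138 z 0.1512
sleeve [ 294  211   68   67 3433] mean [0.4836 0.1146 0.0898] circ 0.4849 0.114 0.0225 z 0.09
sleeve [  88  308  100   39 1221] mean [ 0.4817 -0.0257  0.0912] circ 0.492 -0.038 0.0354 z 0.0908
```

View pics/w2.png

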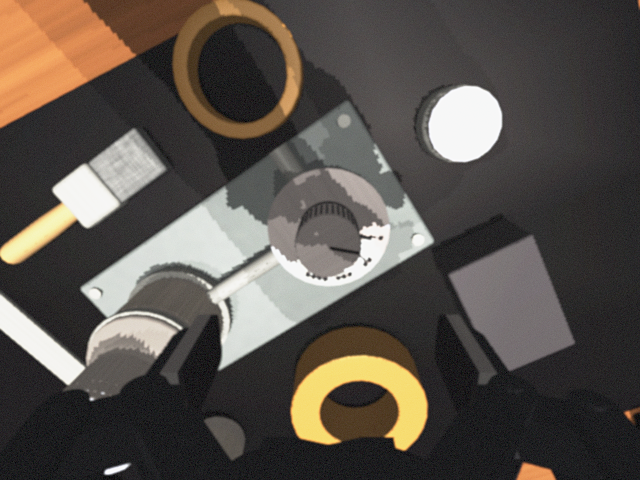

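The wrist view agrees: the sleeve is at px (328,244), centre (0.485, 0.114), and the pointer runs from (330,248) to (382,238) at the single dot. I'll check the pointer angle, then descend with the grasp point about 78 mm above the bench.

```bash
python3 - <<'E'
from h import *
z=np.load('w2.npz');P=z['P']
for u,v in((331,248),(357,251),(372,237),(381,238),(368,262),(358,273),(344,274),(315,275)):print(u,v,P[v,u].round(4))
a=P[251,357];b=P[248,331]
print(np.degrees(np.arctan2(a[1]-b[1],a[0]-b[0])))
c=np.array([.485,.114])
for u,v in((381,238),(366,261),(343,275),(315,275)):
    q=P[v,u,:2]-c;print(np.degrees(np.arctan2(q[1],q[0])))
im=z['im'];cv2.imwrite('pics/w2z.png',cv2.resize(im[160:295,255:400],None,fx=4,fy=4,interpolation=cv2.INTER_CUBIC)[:,:,::-1])
E
```

```text
331 248 [0.4864 0.116  0.0907]
357 251 [0.4954 0.1306 0.09  ]
372 237 [0.5039 0.1424 0.0512]
381 238 [0.5075 0.1483 0.0509]
368 262 [0.5218 0.132  0.0504]
358 273 [0.5274 0.1214 0.05  ]
344 274 [0.4101 0.1479 0.3227]
315 275 [0.5153 0.0898 0.05  ]
58.399904287258366
56.8160286779441
25.43587723772791
-5.964056810375025
-38.59276427144139
```

View pics/w2z.png

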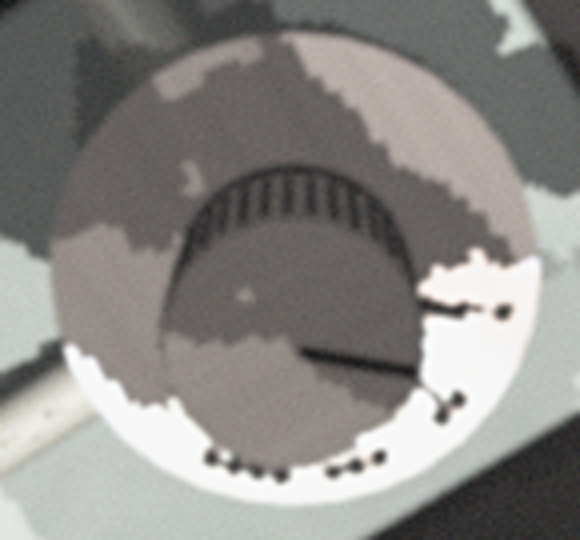

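servo_tool([
  {"x": 0, "y": -0.5, "z": -40, "yaw": 0},
  {"x": 0, "y": -0.5, "z": -80, "yaw": 0},
  {"x": 0, "y": -0.5, "z": -110, "yaw": 0},
  {"x": 0, "y": -0.5, "z": -121, "yaw": 0},
  {"x": 0, "y": -0.5, "z": -121, "yaw": 0},
])

```text
time: 2.08
ee_pos: [0.485, 0.1155, 0.0825]
tcp_rot: [-179.9, -0.0, 156.2]
wrist_force: [-0.1, -0.4, -0.0]
opening: 0.0852
```

The pointer sits at 58.4°, which is a value of about -0.03, so it is at one dot. Now I'll close on the sleeve.

servo_tool([
  {"x": 0, "y": -1, "z": 0, "yaw": 0},
  {"x": 0, "y": -1, "z": 0, "yaw": 0},
  {"x": 0, "y": -1, "z": 0, "yaw": 0},
  {"x": 0, "y": -1, "z": 0, "yaw": 0},
  {"x": 0, "y": -1, "z": 0, "yaw": 0},
], grip=30, grip_force=60)

```text
time: 2.7
ee_pos: [0.4854, 0.1144, 0.0838]
tcp_rot: [-180.0, 0.1, 156.2]
wrist_force: [-2.1, -2.3, 8.2]
opening: 0.0427
```

servo_tool([
  {"x": 0, "y": 0, "z": 0, "yaw": -9},
  {"x": 0, "y": 0, "z": 0, "yaw": -18},
  {"x": 0, "y": 0, "z": 0, "yaw": -27},
  {"x": 0, "y": 0, "z": 0, "yaw": -36},
  {"x": 0, "y": 0, "z": 0, "yaw": -45},
  {"x": 0, "y": 0, "z": 0, "yaw": -54},
  {"x": 0, "y": 0, "z": 0, "yaw": -62},
  {"x": 0, "y": 0, "z": 0, "yaw": -65},
  {"x": 0, "y": 0, "z": 0, "yaw": -65},
])

```text
time: 3.82
ee_pos: [0.4851, 0.1141, 0.0839]
tcp_rot: [-179.9, 0.1, 91.2]
wrist_force: [-3.4, -1.8, 0.1]
opening: 0.0424
```

Turned 65° with the grip held. Now I'll open, rise clear and check.

servo_tool([
  {"x": 0, "y": 0, "z": 0, "yaw": 0},
  {"x": 0, "y": 0, "z": 0, "yaw": 0},
  {"x": 0, "y": 0, "z": 0, "yaw": 0},
  {"x": 0, "y": 0, "z": 0, "yaw": 0},
  {"x": 0, "y": 0, "z": 40, "yaw": 0},
  {"x": 0, "y": 0, "z": 80, "yaw": 0},
  {"x": 0, "y": 0, "z": 120, "yaw": 0},
  {"x": 0, "y": 0, "z": 120, "yaw": 0},
], grip=85)

```text
time: 4.82
ee_pos: [0.4864, 0.1144, 0.2072]
tcp_rot: [179.8, 0.0, 91.2]
wrist_force: [0.9, -0.2, -0.7]
opening: 0.0847
```

```bash
python3 w.py w3; python3 - <<'E'
from h import *
im=np.load('w3.npz')['im'];cv2.imwrite('pics/w3z.png',cv2.resize(im[160:310,230:430],None,fx=3.5,fy=3.5,interpolation=cv2.INTER_CUBIC)[:,:,::-1])
E
```

```text
4.825 [0.48636209 0.11439599 0.20720224] [1.79759676e+02 2.51191118e-02 9.12161757e+01] [ 0.85497419 -0.24889395 -0.73617094] [ 1.32751742e+01 -2.84891678e+00 -2.97945010e+00  8.96396932e+01
 -7.47727542e-02  1.02058796e+02]
sleeve [ 292  209   66   65 3315] mean [0.4849 0.1158 0.0897] circ 0.485 0.1144 0.0224 z 0.0899
sleeve [ 304  383  103   59 1712] mean [ 0.5093 -0.0136  0.0912] circ 0.5123 -0.0425 0.0417 z 0.0908
sleeve [517 463  35  17 286] mean [ 0.6588 -0.0788  0.0944] circ 0.6613 -0.0827 0.0141 z 0.0946
```

View pics/w3z.png

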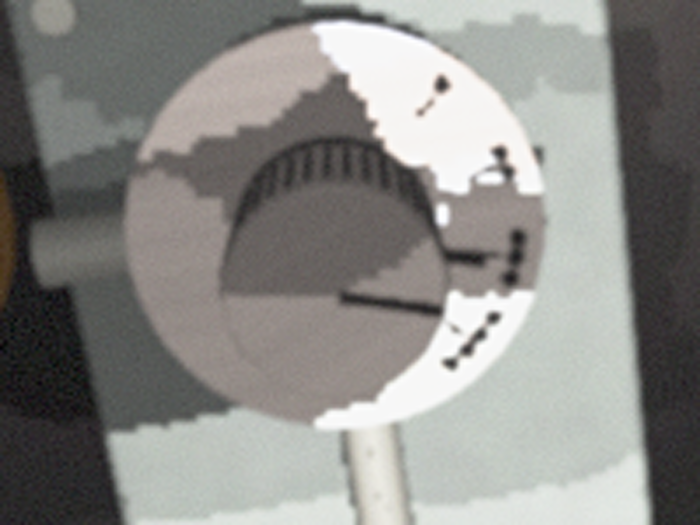

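View pics/w3.png

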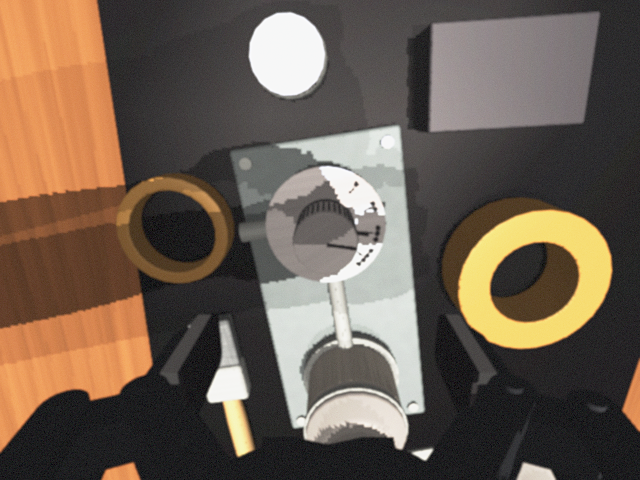

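The pointer's side line (zoom px 465,257) now points at the three-dot group (515,257). In the full picture the bottle is at the bottom near (355,390). Next I'll move above the cap.

servo_tool([
  {"x": 5, "y": -30, "z": 40, "yaw": 0},
  {"x": 14, "y": -85, "z": 60, "yaw": 0},
  {"x": 22, "y": -135, "z": 70, "yaw": 0},
  {"x": 26, "y": -157, "z": 70, "yaw": 0},
  {"x": 26, "y": -157, "z": 70, "yaw": 0},
  {"x": 26, "y": -157, "z": 70, "yaw": 0},
], grip=85, grip_force=100)

```text
time: 5.62
ee_pos: [0.5115, -0.0422, 0.2742]
tcp_rot: [-180.0, 0.0, 91.2]
wrist_force: [0.5, 1.2, 0.3]
opening: 0.0849
```

```bash
python3 w.py w4; python3 - <<'E'
from h import *
z=np.load('w3.npz');P=z['P'];c=np.array([.485,.1143])
for zu,zv in((345,297),(435,311),(515,257),(440,83)):
    u=int(230+zu/3.5);v=int(160+zv/3.5);q=P[v,u];print(u,v,q.round(4),np.degrees(np.arctan2(q[1]-c[1],q[0]-c[0])))
o,im,d=cam('top');cv2.imwrite('pics/top1z.png',cv2.resize(im[225:345,245:425],None,fx=4.4,fy=4.4,interpolation=cv2.INTER_CUBIC)[:,:,::-1])
E
```

```text
5.625 [ 0.51147251 -0.04220083  0.27418149] [-1.79996858e+02  3.58390711e-02  9.12213187e+01] [0.47115795 1.23189917 0.28848864] [-4.69827127e+00  4.27144408e-01  7.68946775e+00  9.72617523e+01
 -3.59719944e-02  8.40804108e+01]
cap [ 287  201   84   83 5367] mean [ 0.5121 -0.0415  0.1577] circ 0.5122 -0.0431 0.0283 z 0.158
sleeve [ 264    0   63   39 1927] mean [0.4856 0.1048 0.0897] circ 0.4848 0.113 0.0225 z 0.09
sleeve [279 169  99  74 913] mean [ 0.5114 -0.0199  0.0924] circ 0.5122 -0.0435 0.0416 z 0.0923
sleeve [ 467  247   60   55 1383] mean [ 0.6556 -0.0859  0.0893] circ 0.6636 -0.094 0.0269 z 0.0891
328 244 [0.4872 0.1143 0.0903] 0.36972388319941907
354 248 [0.5047 0.1117 0.0899] -7.538966158186155
377 233 [0.5253 0.1101 0.0499] -5.98787995664899
355 183 [0.5065 0.1485 0.0505] 57.78362899301164
```

View pics/w4.png

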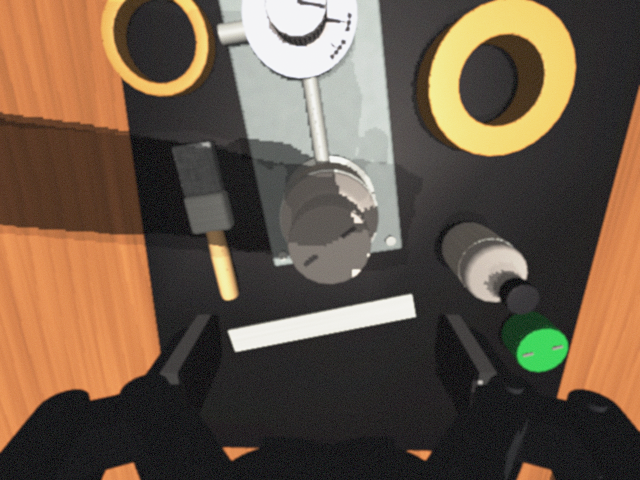

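View pics/top1z.png

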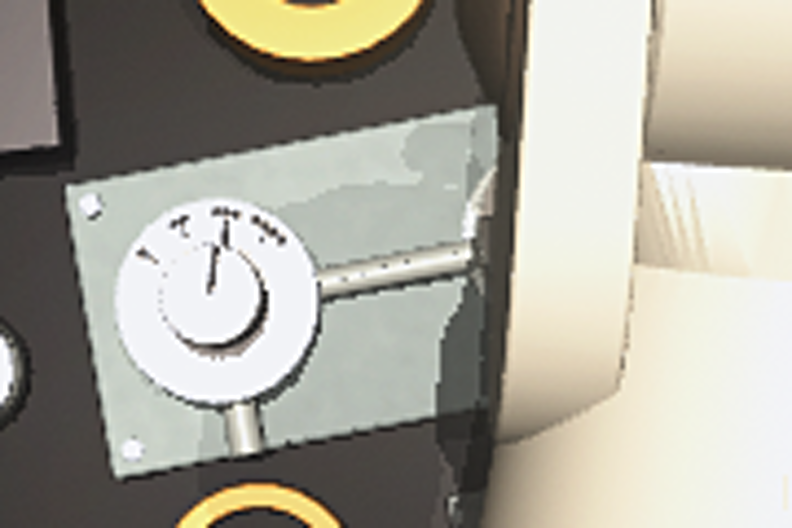

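The top view and angles agree that the pointer turned 64–65°, so it is at three dots. The cap is at wrist px (329,242), centre (0.512, -0.043), top at 158 mm. I'll descend around its crown.

servo_tool([
  {"x": 0.7, "y": -1, "z": -40, "yaw": 0},
  {"x": 0.7, "y": -1, "z": -80, "yaw": 0},
  {"x": 0.7, "y": -1, "z": -110, "yaw": 0},
  {"x": 0.7, "y": -1, "z": -120, "yaw": 0},
  {"x": 0.7, "y": -1, "z": -120, "yaw": 0},
])

```text
time: 6.35
ee_pos: [0.5122, -0.0423, 0.1548]
tcp_rot: [180.0, 0.0, 91.3]
wrist_force: [-0.3, -0.9, 1.2]
opening: 0.0849
```

servo_tool([
  {"x": 0, "y": -0.5, "z": 0, "yaw": 0},
  {"x": 0, "y": -0.5, "z": 0, "yaw": 0},
  {"x": 0, "y": -0.5, "z": 0, "yaw": 0},
  {"x": 0, "y": -0.5, "z": 0, "yaw": 0},
  {"x": 0, "y": -0.5, "z": 0, "yaw": 0},
], grip=40, grip_force=100)

```text
time: 6.98
ee_pos: [0.5127, -0.0428, 0.1564]
tcp_rot: [179.8, 0.0, 91.3]
wrist_force: [-0.5, 0.7, 5.8]
opening: 0.0532
```

Gripped. Now I'll press down gently and watch the force, expecting about 13–15 N at 4.5–6 mm.

servo_tool([
  {"x": 0, "y": 0, "z": -2, "yaw": 0},
  {"x": 0, "y": 0, "z": -4, "yaw": 0},
  {"x": 0, "y": 0, "z": -6, "yaw": 0},
  {"x": 0, "y": 0, "z": -6, "yaw": 0},
  {"x": 0, "y": 0, "z": -6, "yaw": 0},
])

```text
time: 7.6
ee_pos: [0.5127, -0.0428, 0.1525]
tcp_rot: [179.7, 0.0, 91.3]
wrist_force: [-4.9, 0.6, 11.9]
opening: 0.0531
```

servo_tool([
  {"x": 0, "y": 0, "z": -2, "yaw": 0},
  {"x": 0, "y": 0, "z": -4, "yaw": 0},
  {"x": 0, "y": 0, "z": -5, "yaw": 0},
  {"x": 0, "y": 0, "z": -5, "yaw": 0},
])

```text
time: 8.1
ee_pos: [0.5127, -0.0428, 0.151]
tcp_rot: [179.6, 0.1, 91.3]
wrist_force: [-10.2, 0.9, 21.9]
opening: 0.053
```

It's at the stop (22 N). Now I'll twist anticlockwise while keeping the press on.

servo_tool([
  {"x": 0, "y": 0, "z": -5, "yaw": 8},
  {"x": 0, "y": 0, "z": -5, "yaw": 16},
  {"x": 0, "y": 0, "z": -5, "yaw": 25},
  {"x": 0, "y": 0, "z": -5, "yaw": 34},
  {"x": 0, "y": 0, "z": -5, "yaw": 43},
  {"x": 0, "y": 0, "z": -5, "yaw": 52},
  {"x": 0, "y": 0, "z": -5, "yaw": 61},
  {"x": 0, "y": 0, "z": -5, "yaw": 70},
  {"x": 0, "y": 0, "z": -5, "yaw": 79},
  {"x": 0, "y": 0, "z": -5, "yaw": 86},
  {"x": 0, "y": 0, "z": -5, "yaw": 86},
  {"x": 0, "y": 0, "z": -5, "yaw": 86},
])

```text
time: 9.6
ee_pos: [0.513, -0.0428, 0.1509]
tcp_rot: [179.6, 0.3, 177.3]
wrist_force: [-14.6, 1.6, 31.8]
opening: 0.0529
```

```bash
python3 -c "
from h import *
o=get_obs();print(o['time'],o['torque'],o['wrist_force'],o['q'])
o,im,d=cam('scene');cv2.imwrite('pics/s2.png',cv2.resize(im[160:320,200:400],None,fx=3.5,fy=3.5,interpolation=cv2.INTER_CUBIC)[:,:,::-1])
o,im,d,P=wrist();cv2.imwrite('pics/w5.png',im[:,:,::-1])"
```

```text
9.6 [0.01536626 2.75453703 0.33887932] [-14.61906814   1.5719358   31.79181833] [-4.97702457 -0.94950622 -7.34221463 83.30819561  0.40516157 -2.32638455]
```

View pics/s2.png

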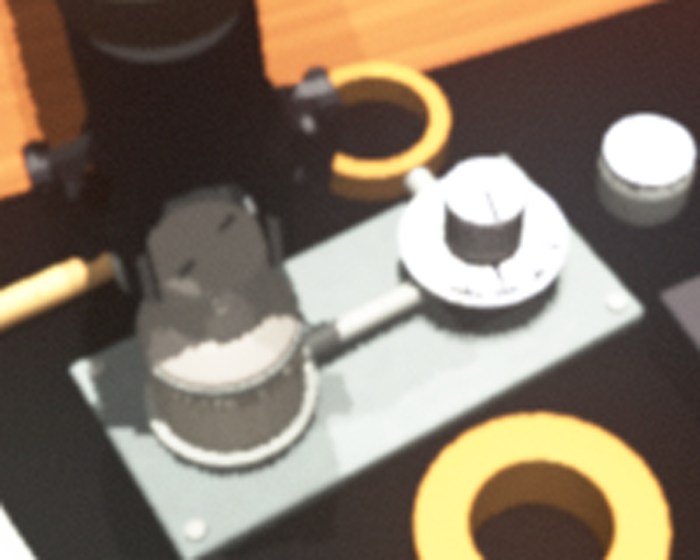

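View pics/w5.png

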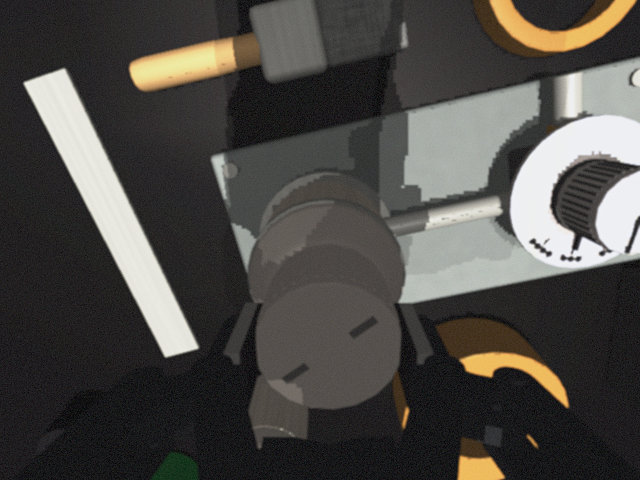

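The cap's marks keep the same orientation relative to the jaws, (300,372)–(365,327) now against (305,260)–(348,231) before. So the cap turned 86° with the gripper and should be free. I'll ease up slowly first.

servo_tool([
  {"x": 0, "y": 0, "z": -2, "yaw": 0},
  {"x": 0, "y": 0, "z": 1, "yaw": 0},
  {"x": 0, "y": 0, "z": 4, "yaw": 0},
  {"x": 0, "y": 0, "z": 8, "yaw": 0},
  {"x": 0, "y": 0, "z": 12, "yaw": 0},
  {"x": 0, "y": 0, "z": 12, "yaw": 0},
])

```text
time: 10.45
ee_pos: [0.5129, -0.0429, 0.1628]
tcp_rot: [179.6, 0.3, 177.3]
wrist_force: [-2.7, -1.2, -0.2]
opening: 0.053
```

The cap lifts freely with no pull. I'll carry on straight up.

servo_tool([
  {"x": 0, "y": 0, "z": 10, "yaw": 0},
  {"x": 0, "y": 0, "z": 25, "yaw": 0},
  {"x": 0, "y": 0, "z": 40, "yaw": 0},
  {"x": 0, "y": 0, "z": 55, "yaw": 0},
  {"x": 0, "y": 0, "z": 70, "yaw": 0},
  {"x": 0, "y": 0, "z": 83, "yaw": 0},
  {"x": 0, "y": 0, "z": 90, "yaw": 0},
  {"x": 0, "y": 0, "z": 90, "yaw": 0},
  {"x": 0, "y": 0, "z": 90, "yaw": 0},
  {"x": 0, "y": 0, "z": 90, "yaw": 0},
])

```text
time: 11.7
ee_pos: [0.5127, -0.0429, 0.2523]
tcp_rot: [179.6, 0.2, 177.3]
wrist_force: [-0.6, 0.7, -1.4]
opening: 0.053
```

```bash
python3 -c "
from h import *
o=get_obs();print(o['time'],o['torque'],o['wrist_force'],o['qd'])
o,im,d=cam('scene');P=pts('scene',d);m=(d>0)&(P[...,2]>.225)&(P[...,2]<.28)&(abs(P[...,0]-.5)<.06)&(abs(P[...,1]+.043)<.05)
cv2.imwrite('pics/s3.png',cv2.resize(im[120:320,180:420],None,fx=3,fy=3,interpolation=cv2.INTER_CUBIC)[:,:,::-1])
o,im,d,P=wrist();cv2.imwrite('pics/w6.png',im[:,:,::-1])
q=P[290:420,240:410].reshape(-1,3);q=q[(q[:,2]>.24)&(q[:,2]<.275)&(np.hypot(q[:,0]-.512,q[:,1]+.043)<.026)]
print(len(q),q.mean(0),np.median(q[:,2]));A=np.c_[q[:,:2],np.ones(len(q))];print('slope',np.linalg.lstsq(A,q[:,2],rcond=None)[0])"
```

```text
11.7 [ 0.00880829  0.04039576 -0.0550459 ] [-0.5693119   0.67206554 -1.40236581] [-0.07672488 -0.0543438   0.12280707  0.05696434 -0.04982822 -0.03545489]
13107 [ 0.51134706 -0.04291111  0.25341676] 0.25338708795973897
slope [0.00497894 0.00876191 0.25124678]
```

View pics/s3.png

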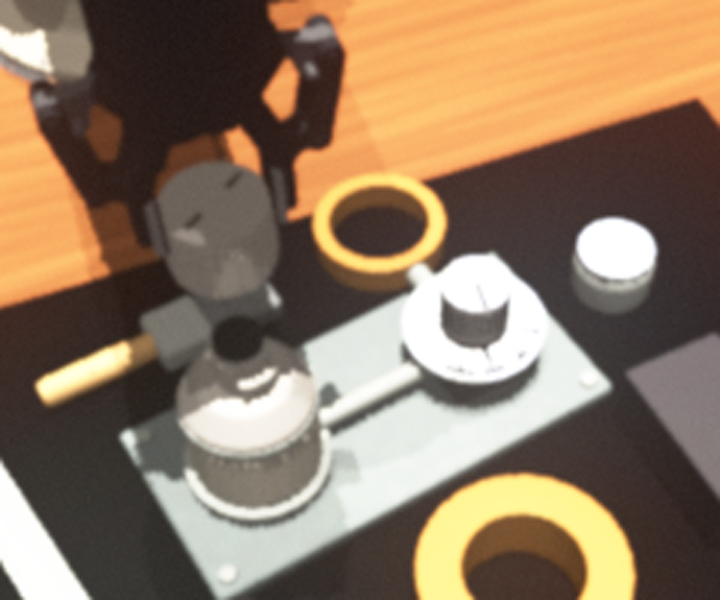

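View pics/w6.png

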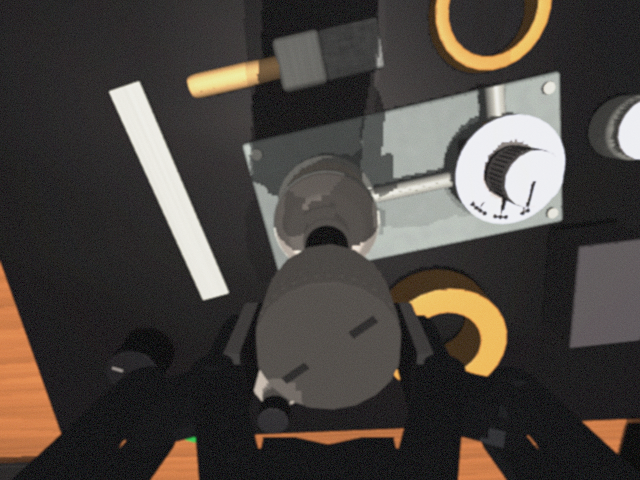

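The scene view shows the cap held at about (220,230), clear of the open mouth at (240,335). Its top is at 253 mm, so its centre is about 233 mm, or 99 mm above the mouth. It is level (slope under 0.01) and on the axis, and the pointer is still on three dots at (487,350). Handing in.

```bash
python3 -c "
from workcell import *
print(job_done())"
```

```text
the job is handed in; nothing more can be done
None
```

I turned the metering sleeve about 65° clockwise, from one dot to the three-dot mark, and let go. I then pressed the cap to its stop (22–32 N), twisted it 86° anticlockwise and lifted it straight up. I handed the job in with the gripper still holding it, at about 12 s of the 43 s allowed.

- **Sleeve:** the pointer line stands at the three dots in the wrist, top and scene views, about 1.1 rad. The last look after the lift still showed it there.
- **Cap:** it is held with the fingers 53 mm apart and a 100 N grip setting. Its centre is about 99 mm above the bottle's mouth and about 1 mm off the axis. The top's slope is under 0.01, the arm was still, and the wrist force was only about 1.4 N.
- **Bystanders:** nothing looked displaced in the pictures, but I compared them by eye and did not measure each one.
- **Disagreement:** the two fixed cameras differed by about 3 mm at first. The wrist camera settled it.

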